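Fit a door closer arm on its splined spindle and hold it down

ROBOT

A 6-joint arm with a two-finger parallel gripper is mounted at the origin on the work surface. World frame = base frame: x ahead of the robot, y to its left, z up, the work surface at z = 0. Lengths are in m, angles in rad, forces in N, time in s.
With the tool pointing down it reaches from about 0.3 to 0.825 m from the base axis. Payload 5.4 kg.
Tool frame: the origin (TCP) lies at the very end of the fingers, on their centre line; the grasp point (between the pads) lies 19 mm behind it; z points along the fingers, x is the direction in which the jaws open and shut, and the axes are right-handed (so a half turn about z gives the same grasp; the last joint's range is limited). The gripper opens to 92 mm and grips with 3 to 60 N. Pads are 20 mm wide; open, the fingers measure 128 mm over their backs; the gripper's body (75 mm by 189 mm) begins 69 mm behind the grasp point.
Start: joints at [-1.541, 0.158, 1.597, -0, 1.386, -0.21], TCP at [0.137, -0.559, 0.184] pointing down, gripper open.
Joint ranges: [-2.91, 2.91], [-0.94, 2.29], [0.18, 2.7], [-1.29, 4.43], [0.17, 2.64], [-3, 3]. Speed limits (rad/s): [2.57, 2.57, 3.14, 3.14, 3.14, 3.14].

INTERFACE

Orientations are given as a rotation vector (axis times angle).
In Python, from workcell import bot gives the robot as it stands. Calls block until the motion is done:
- bot.goto(position, orientation): joint-space move of the TCP to a pose.
- bot.line_to(position, rot=None, max_speed=0.15): straight line of the TCP; rot=None keeps the orientation; max_speed is the mean speed in m/s.
- bot.set_joints(angles): joint-space move.
- bot.set_gripper(opening, newtons=None): opening from 0.0 (shut) to 1.0 (fully open); newtons is the grip in N (None keeps the last); returns when the fingers have stopped.
- bot.hold(seconds).
- bot.inverse_kinematics(position, orientation): joint angles nearest the present ones, or None.
- bot.read_camera(name): name is "side" or "top" or "wrist"; returns a dict with "pixels" (420x560x3 uint8, blue, green, red), "fx", "fy", "cx", "cy" (pixels), "R" (3x3) and "t" (3): a world point X has camera coordinates R X + t. Camera axes: x right, y down, z forward; pixel columns grow to the right and rows downward; lengths in m; the calibration is good to about 2 mm. A picture is of the moment at which its call begins. There is no depth.
A pose or a line that the arm cannot do raises bot.MotionError and nothing moves.
- bot.job_done(): hands the job in, once; it reports no verdict.
Readings, each from a call of its own:
- bot.current_clock(): time.
- bot.current_joints(): joint angles.
- bot.current_joint_vel(): joint speeds.
- bot.current_effort(): joint torques, N m.
- bot.current_ee_pos(): TCP position.
- bot.current_tool_rot(): TCP orientation.
- bot.current_contact_force(): force on the tool from outside, world axes, zero at the start.
- bot.current_ft_torque(): the same for the moment, N m.
- bot.current_opening(): opening from 0.0 (shut) to 1.0 (fully open).
Only numpy, scipy, OpenCV 4.12 (cv2) and the standard library are available. Lean on these libraries where they do the work, as an engineer would, in place of code of your own. Each camera call takes 0.05 s, during which the arm holds its last target.

TASK

Get the door closer's counter display ready: first swing the stand's foot out until it clicks in, square to the stand, and leave it there. Then set the closer arm's hub on the spindle with the bar pointing out in front, away from the door panel and as near square to it as the splines allow, turn it until the splines mesh and push it fully home, squeezing the spring washer flat. Leave the other things alone, and finish still holding the arm pressed down, ready for the screw.

Things in the scene. Friction and masses are not known exactly. Their poses are not given: they have to be found in the camera images.
- stand: Fixed display stand: dark plate 300 x 100 mm, on it a white piece of door leaf (280 long, 40 thick, top 116 mm above the bench), on the leaf's front a silver door closer (218 long, 44 deep, top at 112 mm). Origin: on the bench under the plate's middle. x points to the back (in front = -x), y along the leaf, z up. Closer's front face at x = -44 mm, plate's front edge at x = -55 mm.
- spindle_seat (a point): On the upright spindle's axis, where the middle of the hub's underside lies when fully home: 118.5 mm above the bench. Its axes are the stand's. The spindle has 4 splines (teeth 7 mm wide, 20 mm over opposite tips), tops 16 mm above this point; above them a round pilot nose 12.8 mm in diameter, coned at the tip, reaches to 24 mm above this point.
- spindle (a joint): Turn of the splined spindle, rad, counter-clockwise from above. At 0 its four teeth point along the stand's x and y axes, both ways. Starts between -0.35 and 0.35 and is held stiffly by the closer (0.6 N m to turn it; limits -0.4 and 0.4).
- washer (a joint): Compression (m) of the brass spring washer at the spindle's foot, on which the hub lands: 0 free, 0.003 flat. 1 N at first, 3.5 N more per mm, so about 11.5 N presses it flat; it springs back when let go. 33 mm in diameter, its free top 3 mm above spindle_seat.
- closer_arm: Closer arm, about 0.3 kg, flat on the bench: steel hub (35 mm in diameter, 34 mm high) and a flat bar 22 x 6 mm, level with the hub's underside, along +x. Origin: centre of the hub's underside, z up through its closed top. The bore, open below, 28 mm deep, has spline slots along +x, -x, +y, -y, 0.8 mm wider each side than the teeth (meshes within 0.08 rad). Heavier on the bar's side.
- bar_end (a point): Middle of the bar's far end, 170 mm from the hub's axis along the arm's +x. A stud 10 mm in diameter stands on the bar here, its top 18 mm above the hub's underside.
- foot (a joint): Swing-out foot, rad: 0 folded, 1.32 fully out (its end stop), when it points along the stand's -x. Grows clockwise from above. Turns easily (0.04 N m); from 0.35 to 0.15 rad before the end a spring plunger resists (about 1 N at the knob), past that it snaps on to the stop and is held there. Starts between 0.15 and 0.55.
- foot_pivot (a point): The foot's upright pivot axis, under the front of the stand's plate, 6 mm above the bench. Its axes are the stand's.
- foot_knob (a point): Middle of the black upright finger knob near the foot's free end: 18 mm in diameter, grip it 20 to 48 mm above the bench; this point is 34 mm above the bench, 150 mm from the pivot axis. The foot is a flat steel bar 22 mm wide, top 10 mm above the bench.
- cover: Bystander: grey plastic cover of the closer, 200 x 48 mm, 44 mm high, open side up. Origin: centre of its underside.
- screw_carton: Bystander: small carton 130 x 90 x 60 mm. Origin: centre of its underside.
- tape_roll: Bystander: brown roll of packing tape lying flat, 100 mm in diameter, 48 mm high. Origin: centre of its underside.
- screwdriver: Bystander: screwdriver with a red handle lying on the bench, 200 mm long, 26 mm thick, blade along +x. Origin: on the bench under its middle.
There are look-alikes about, which are no part of the job. Leave any blue or pink look-alike of the closer_arm alone.

How it is judged:
By the outcome, as a careful person would: the job done as asked, in the order asked, and still so for the second after the job is handed in, while the arm keeps its last pose, push and grip.
It also fails if it takes over 61 s, if anything falls off the work surface, if the arm or the gripper's body presses on something with over 40 N, if the wrist force passes 120 N, or if a joint passes its speed limit or range.

## Working session

There is one attempt and no reset: what is moved stays moved. The work goes in short steps, each a Python script; the robot and the scene stay as the last script left them, time stands still between calls to the robot, and variables do not carry over. Pictures are saved under pics/ and viewed, and the job is handed in when it is done.

```bash
ls; mkdir -p pics; python3 - <<'E'
from workcell import bot
import cv2,numpy as np
for n in("side","top","wrist"):
    c=bot.read_camera(n); cv2.imwrite(f"pics/{n}0.png",c["pixels"]); print(n,c["fx"],c["cx"],c["cy"],np.round(c["R"],3).tolist(),np.round(c["t"],3))
    print(-np.array(c["R"]).T@c["t"])
print(bot.current_clock(),bot.current_ee_pos(),bot.current_tool_rot())
E
```

```text
pics
side 386.6030514760263 283.49117504183596 210.5158871843284 [[-0.676, -0.737, 0.008], [-0.461, 0.414, -0.785], [0.575, -0.535, -0.62]] [0.284 0.344 0.944]
[-0.19206807  0.57082286  0.85285786]
top 449.8785168946343 279.22774878426645 216.18069278830438 [[0.025, -0.999, 0.03], [-0.989, -0.029, -0.146], [0.146, -0.026, -0.989]] [-0.112  0.534  1.292]
[ 0.34162157 -0.06263302  1.35827539]
wrist 311.55301101221056 276.22057997567026 211.30033764638802 [[0.237, -0.971, -0.001], [-0.937, -0.229, 0.264], [-0.256, -0.061, -0.965]] [-0.574 -0.028  0.391]
[ 0.20977374 -0.5397245   0.38356861]
0.15 [ 0.13652319 -0.5580292   0.18318366] [-2.47036914e+00  1.93916001e+00  1.43156385e-03]
```

View pics/top0.png

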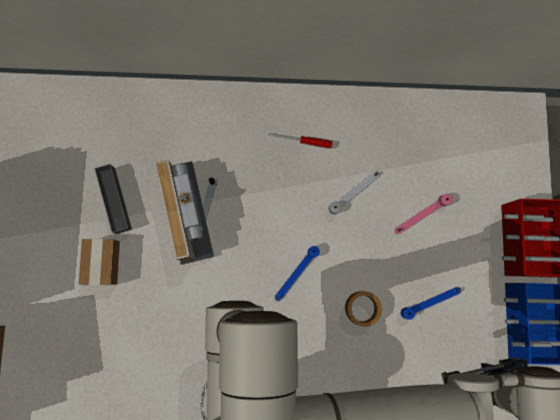

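View pics/side0.png

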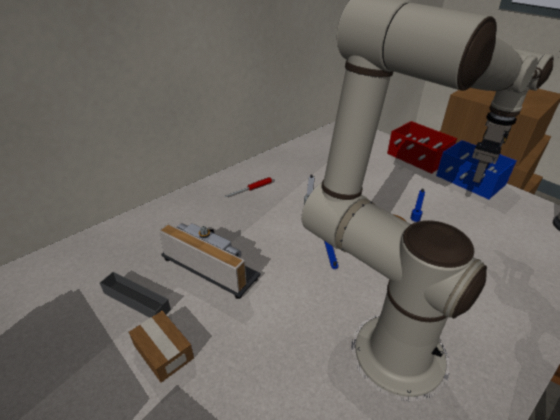

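View pics/wrist0.png

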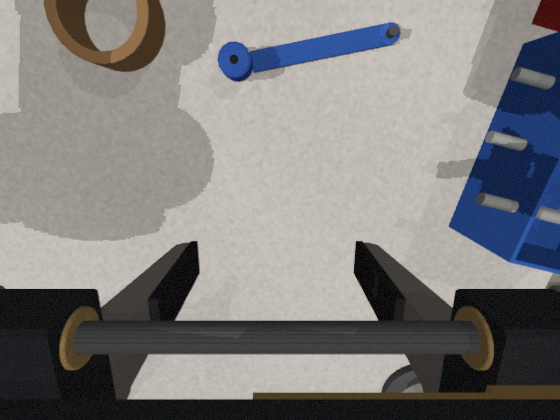

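```bash
cat > h.py <<'E'
from workcell import bot
import cv2,numpy as np
from scipy.spatial.transform import Rotation as Ro
def cam(n,f=None):
    c=bot.read_camera(n); c["R"]=np.array(c["R"]);c["t"]=np.array(c["t"])
    if f: cv2.imwrite("pics/"+f+".png",c["pixels"]); np.savez("pics/"+f+".npz",**{k:c[k] for k in c})
    return c
def load(f):
    d=np.load("pics/"+f+".npz"); return {k:d[k] for k in d}
def ray(c,u,v):
    d=c["R"].T@np.array([(u-c["cx"])/c["fx"],(v-c["cy"])/c["fy"],1.]); return -c["R"].T@c["t"],d/np.linalg.norm(d)
def onz(c,u,v,z):
    o,d=ray(c,u,v); return o+d*(z-o[2])/d[2]
def tri(l):
    A=np.zeros((3,3));b=np.zeros(3);rs=[ray(*x) for x in l]
    for o,d in rs:
        P=np.eye(3)-np.outer(d,d);A+=P;b+=P@o
    X=np.linalg.solve(A,b); return X,[np.linalg.norm((np.eye(3)-np.outer(d,d))@(X-o)) for o,d in rs]
def proj(c,X):
    p=c["R"]@np.asarray(X)+c["t"]; return c["fx"]*p[0]/p[2]+c["cx"],c["fy"]*p[1]/p[2]+c["cy"]
def down(yaw): # tool z down, tool x (jaw) at world angle yaw
    return (Ro.from_euler('z',yaw)*Ro.from_euler('x',np.pi)).as_rotvec()
def crop(f,x0,y0,x1,y1,s,out):
    im=cv2.imread("pics/"+f+".png")[y0:y1,x0:x1]; cv2.imwrite("pics/"+out+".png",cv2.resize(im,None,fx=s,fy=s,interpolation=cv2.INTER_CUBIC))
E
python3 - <<'E'
from h import *
cam("top","top1");cam("side","side1")
crop("top1",150,140,260,270,5,"c1");crop("side1",140,200,300,310,5,"c2");crop("top1",300,150,480,250,4,"c3")
c=load("top1")
print("knob",onz(c,212,181,.05),"sp",onz(c,185,198,.14),"hub",onz(c,335,207,.034),"end",onz(c,378,174,.018))
E
```

```text
knob [0.63468261 0.10447182 0.05      ] sp [0.56463162 0.16431393 0.14      ] hub [ 0.57041334 -0.26414825  0.034     ] end [ 0.68011605 -0.3986266   0.018     ]
```

View pics/c1.png

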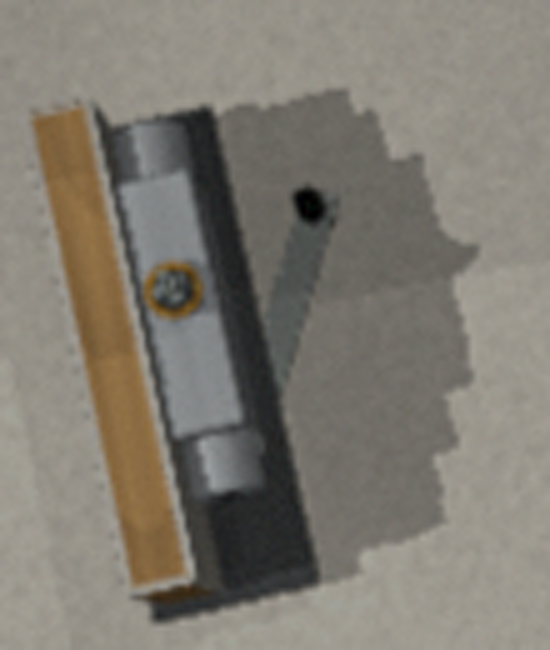

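View pics/c2.png

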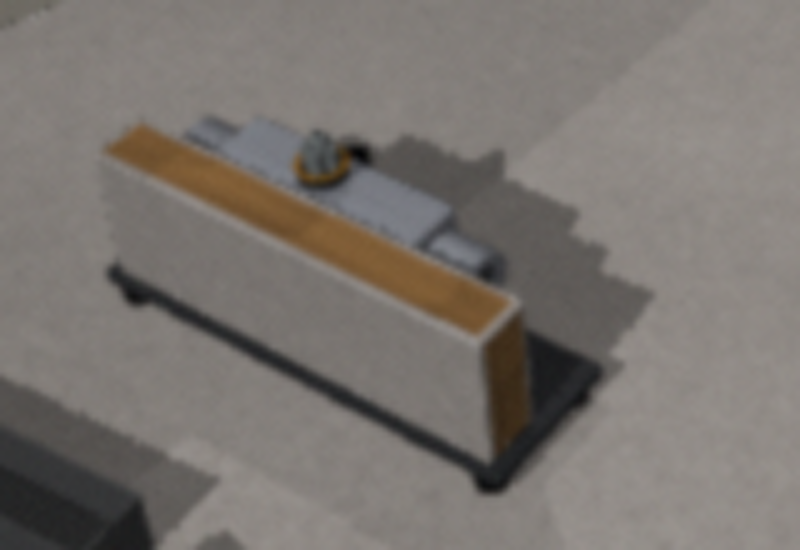

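View pics/c3.png

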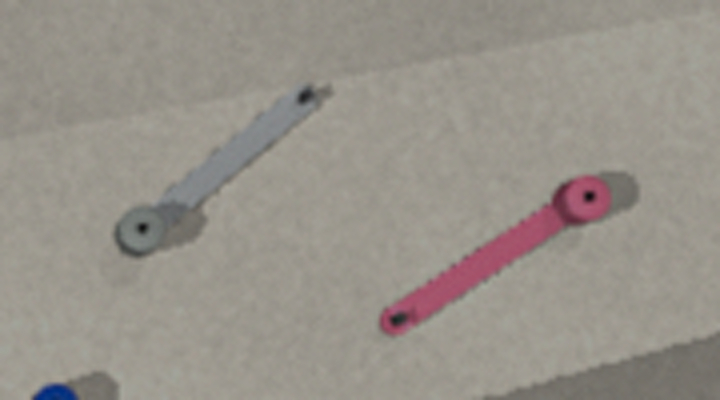

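View now.

```bash
python3 - <<'E'
from h import *
Rt=Ro.from_rotvec(bot.current_tool_rot()).as_matrix(); p=np.array(bot.current_ee_pos())
c=load("top1"); w=cam("wrist")
cp=-w["R"].T@w["t"]
print(np.round(Rt,3).tolist(), "cam in tool",Rt.T@(cp-p),"camR tool",np.round(w["R"]@Rt,3).tolist())
# plate edge dir
a=onz(c,193,162,.012);b=onz(c,213.6,255,.012);d=b-a;print("edge",a,b,np.linalg.norm(d),np.arctan2(d[1],d[0]))
# leaf edge
a=onz(c,150+98/5,140+105/5,.116);b=onz(c,150+192/5,140+580/5,.116);d=b-a;print("leaf",a,b,np.linalg.norm(d),np.arctan2(d[1],d[0]))
print("foot pt",onz(c,150+280/5,140+375/5,.01))
E
```

```text
[[0.238, -0.971, 0.0], [-0.971, -0.238, 0.001], [-0.001, -0.0, -1.0]] cam in tool [-0.00061922 -0.07553484 -0.20049354] camR tool [[1.0, 0.0, -0.0], [-0.0, 0.965, -0.264], [0.0, 0.264, 0.965]]
edge [0.7007823 0.1700299 0.012    ] [0.4184468  0.09405304 0.012     ] 0.29237958380876417 -2.8787186269175113
leaf [0.67374785 0.21785929 0.116     ] [0.40792724 0.15057032 0.116     ] 0.2742050376103111 -2.893663927363019
foot pt [0.53828445 0.1226905  0.01      ]
```

```bash
python3 - <<'E'
from h import *
r=down(-1.33)
bot.goto([0.512,0.122,0.18],r); print(bot.current_clock())
cam("wrist","w1")
bot.line_to([0.535,0.06,0.19],r); print(bot.current_clock())
cam("wrist","w2")
E
```

```text
3.0417
3.6917
```

View pics/w1.png

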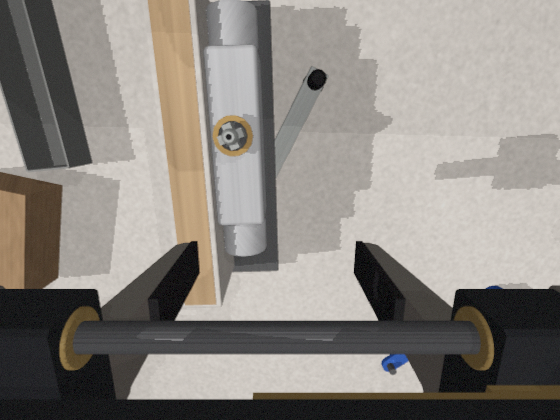

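View pics/w2.png

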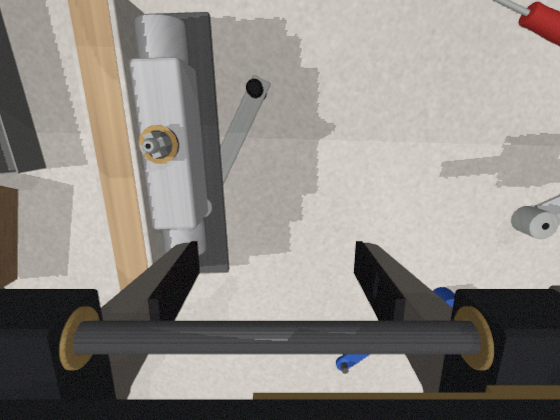

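```bash
python3 - <<'E'
from h import *
a=[cv2.resize(cv2.imread(f"pics/{f}.png")[y:y+70,x:x+200],None,fx=4,fy=4,interpolation=cv2.INTER_CUBIC) for f,x,y in(("w1",160,100),("w2",90,110))]
cv2.imwrite("pics/c4.png",np.vstack(a))
for f,box in(("w1",(200,100,270,170)),("w2",(130,110,190,175))):
    c=load(f);im=c["pixels"];h=cv2.cvtColor(im,cv2.COLOR_BGR2HSV)
    x0,y0,x1,y1=box
    m=((h[...,0]>10)&(h[...,0]<30)&(h[...,1]>110)).astype(np.uint8); mm=np.zeros_like(m);mm[y0:y1,x0:x1]=m[y0:y1,x0:x1]
    pts=cv2.findNonZero(mm); hull=cv2.convexHull(pts); print(f,len(pts),cv2.fitEllipse(hull))
    k=((h[...,2]<45)).astype(np.uint8); n,l,s,ce=cv2.connectedComponentsWithStats(k)
    for i in range(1,n):
        if 60<s[i,4]<900: print(" dark",s[i],ce[i])
E
```

```text
w1 483 ((232.27630615234375, 135.10086059570312), (38.138450622558594, 40.11035919189453), 149.84304809570312)
 dark [308  70  18  20 277] [316.2599278   79.23826715]
 dark [236 321  55   3  69] [262.07246377 321.27536232]
w2 402 ((158.1610870361328, 143.5790252685547), (36.12966537475586, 39.45146942138672), 126.82814025878906)
 dark [246  79  17  19 238] [254.21008403  87.85294118]
```

View pics/c4.png

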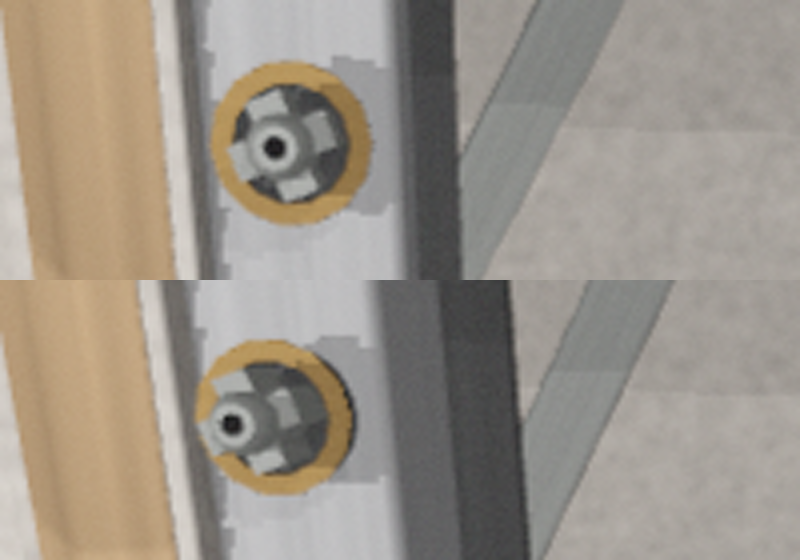

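```bash
python3 - <<'E'
from h import *
c1=load("w1");c2=load("w2");ct=load("top1");cs=load("side1")
W,e=tri([(c1,232.28,135.1),(c2,158.16,143.58)]);print("washer",W,e)
print(" top", onz(ct,150+172/5,140+291/5,.1215),"side",onz(cs,140+322/5,200+166/5,.1215))
N,e=tri([(c1,160+275/4,100+148/4),(c2,90+231/4,110+144.5/4)]);print("nose",N,e)
K,e=tri([(c1,315.5,79),(c2,254.5,88)]);print("knob mid?",K,e)
T=[onz(c1,160+u/4,100+v/4,.1345) for u,v in((240,160),(325,130),(265,105),(297,188))]
for t in T: print(t[:2]-W[:2],np.linalg.norm(t[:2]-W[:2]))
d=T[1]-T[0];e_=T[3]-T[2]
print("tooth ang",np.arctan2(d[1],d[0]),np.arctan2(e_[1],e_[0]))
# leaf edges & plate edge by line fits in both
for f,c in(("w1",c1),("w2",c2)):
    g=cv2.cvtColor(c["pixels"],cv2.COLOR_BGR2GRAY)
    l=cv2.createLineSegmentDetector().detect(g)[0][:,0]
    for s in l:
        L=np.hypot(s[0]-s[2],s[1]-s[3])
        if L>90 and s[0]>60 and s[0]<300 and max(s[1],s[3])<310: print(f,np.round(s),[ (np.round(np.arctan2(*(onz(c,s[2],s[3],z)-onz(c,s[0],s[1],z))[1::-1])%np.pi,4)) for z in(.012,.116)])
E
```

```text
washer [0.57012506 0.17279793 0.119451  ] [np.float64(2.5624009074162893e-05), np.float64(2.5624009074289453e-05)]
 top [0.56740269 0.16938535 0.1215    ] side [0.55986641 0.17677006 0.1215    ]
nose [0.56959987 0.17205857 0.14337122] [np.float64(5.6094689558573675e-05), np.float64(5.609468955866059e-05)]
knob mid? [0.64109082 0.11098162 0.03022504] [np.float64(0.00019635234167741553), np.float64(0.00019635234167768656)]
[-0.00497782  0.00654622] 0.008223851858296242
[ 0.00438577 -0.0081877 ] 0.009288351735575755
[0.00619312 0.00387277] 0.00730431777394075
[-0.00756033 -0.00518924] 0.009169882775775951
tooth ang -1.0046731203945143 -2.5589935270131834
w1 [270.   1. 278. 268.] [np.float64(0.2693), np.float64(0.2693)]
w1 [ 62. 186.  58. 277.] [np.float64(0.0155), np.float64(0.0155)]
w1 [221. 306. 194.   0.] [np.float64(0.2695), np.float64(0.2695)]
w1 [ 69. 165.  24.   0.] [np.float64(0.3367), np.float64(0.3367)]
w1 [264. 247. 254.   4.] [np.float64(0.2693), np.float64(0.2693)]
w1 [205.  49. 219. 222.] [np.float64(0.2707), np.float64(0.2707)]
w1 [177. 242. 147.   0.] [np.float64(0.2706), np.float64(0.2706)]
w1 [188.   0. 216. 304.] [np.float64(0.2696), np.float64(0.2696)]
w2 [101. 306. 173. 246.] [np.float64(2.5042), np.float64(2.5042)]
w2 [209.  12. 229. 269.] [np.float64(0.2695), np.float64(0.2695)]
w2 [152. 263. 113.   0.] [np.float64(0.2699), np.float64(0.2699)]
w2 [120. 289.  67.   0.] [np.float64(0.2704), np.float64(0.2704)]
w2 [265.  97. 224. 183.] [np.float64(2.9074), np.float64(2.9074)]
w2 [108.   1. 147. 264.] [np.float64(0.2698), np.float64(0.2698)]
w2 [195. 228. 177.  57.] [np.float64(0.2713), np.float64(0.2713)]
w2 [ 73. 184.  67. 274.] [np.float64(0.0008), np.float64(0.0008)]
w2 [206. 197. 195.  69.] [np.float64(0.2692), np.float64(0.2692)]
```

```bash
python3 - <<'E'
from h import *
c1=load("w1");c2=load("w2")
K=(onz(c1,316,79,.04)+onz(c2,254.3,88,.04))/2; print(onz(c1,316,79,.04),onz(c2,254.3,88,.04))
th0=-0.234
piv=K[:2]-.15*np.array([np.cos(th0),np.sin(th0)]);print("piv",piv,"stand frame rel spindle",Ro.from_euler('z',-1.841).apply(np.r_[piv-[.5699,.1724],0]))
def pose(th,z,off=0): 
    return np.r_[piv+.15*np.array([np.cos(th),np.sin(th)]),z],down(th+off)
# choose jaw yaw = th - pi/2 or + pi/2
for off in(-np.pi/2,np.pi/2):
  for th in(th0,-1.3):
    p,r=pose(th,.034,off); q=bot.inverse_kinematics(p,r); print(off,th,None if q is None else np.round(q,2))
E
```

```text
[0.63983847 0.11136318 0.04      ] [0.63996712 0.11023566 0.04      ]
piv [0.49399079 0.14557997] stand frame rel spindle [-0.00558463  0.08031397  0.        ]
-1.5707963267948966 -0.234 [-0.01  0.49  1.49  0.    1.16  1.79]
-1.5707963267948966 -1.3 [-0.22  0.22  1.84  0.    1.08  2.65]
1.5707963267948966 -0.234 [-0.01  0.49  1.49 -0.    1.16 -1.35]
1.5707963267948966 -1.3 [-0.22  0.22  1.84  0.    1.08 -0.5 ]
```

```bash
cat > foot.py <<'E'
from h import *
piv=np.array([0.49399,0.14558]);off=-np.pi/2
def pose(th,z): return np.r_[piv+.15*np.array([np.cos(th),np.sin(th)]),z],down(th+off)
E
python3 - <<'E'
from foot import *
bot.set_gripper(0.42)
p,r=pose(-.234,.19); bot.goto(p,r)
p,r=pose(-.234,.034); bot.line_to(p,r,max_speed=.12)
print(bot.current_clock(),bot.current_ee_pos(),bot.current_contact_force())
bot.set_gripper(0.25); print(bot.current_opening(),bot.current_contact_force())
cam("wrist","w3")
E
```

```text
6.7 [0.64075826 0.11080179 0.03508481] [ 0.16456125 -0.21957299 -0.18596501]
0.24899042523165407 [ 0.62282391 -0.62251054 -0.8573732 ]
```

View pics/w3.png

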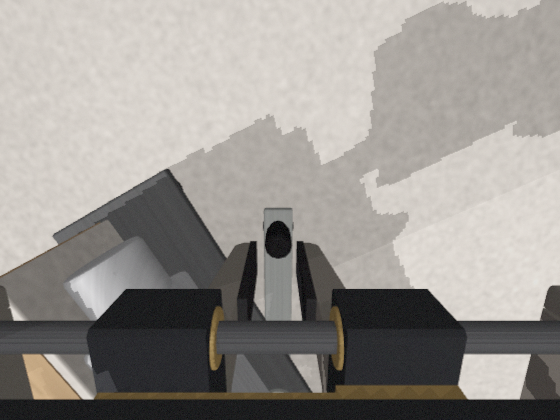

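Knob (278,238) sits squarely between the fingers, with the foot bar running straight down the image beneath it. Now swing it.

```bash
python3 - <<'E'
from foot import *
for th in np.r_[np.linspace(-.234,-1.15,8)[1:],-1.24,-1.31]:
    p,r=pose(th,.034); bot.line_to(p,r,max_speed=.12)
    print(round(th,3),round(bot.current_clock(),2),np.round(bot.current_contact_force(),2))
cam("wrist","w4");cam("top","t4")
E
```

```text
-0.365 7.49 [ 0.26 -0.45  0.03]
-0.496 7.81 [-0.25  0.05  0.27]
-0.627 8.12 [-0.28  0.56 -0.19]
-0.757 8.44 [-0.48  0.08 -0.21]
-0.888 8.76 [ 0.45 -0.67 -0.26]
-1.019 9.07 [ 0.48 -0.4   0.03]
-1.15 9.39 [-0.23  0.16 -0.41]
-1.24 9.65 [ 0.08 -0.54  0.17]
-1.31 9.9 [0.03 0.1  0.38]
```

View pics/w4.png

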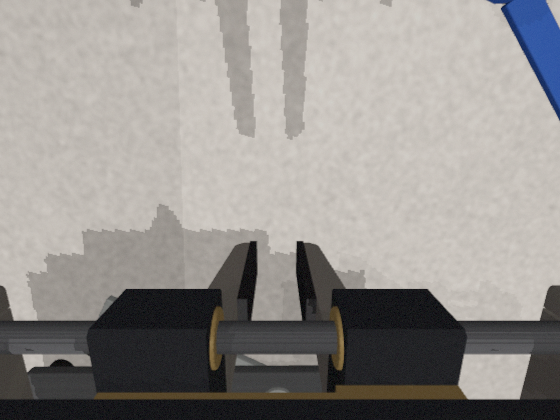

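```bash
python3 - <<'E'
from h import *
cam("side","s4")
crop("t4",150,140,290,270,5,"c5");crop("s4",140,190,300,310,5,"c6")
E
```

```text
(no output)
```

View pics/c5.png

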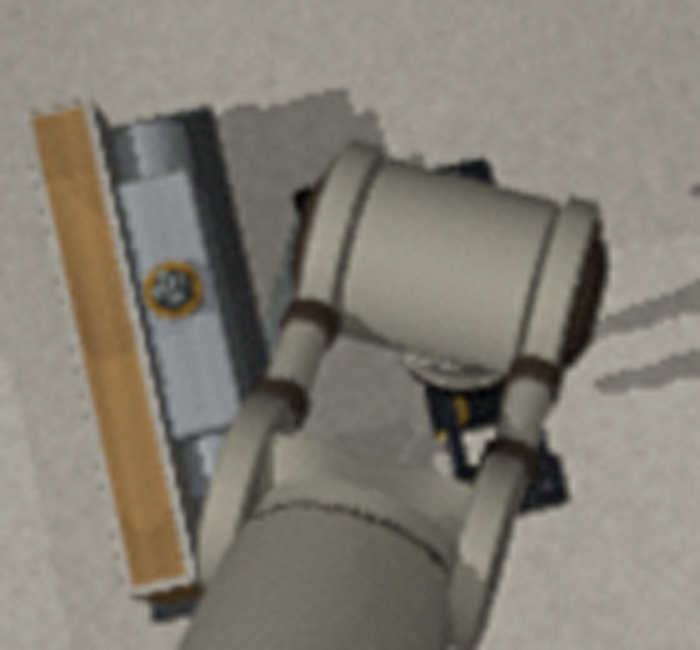

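View pics/c6.png

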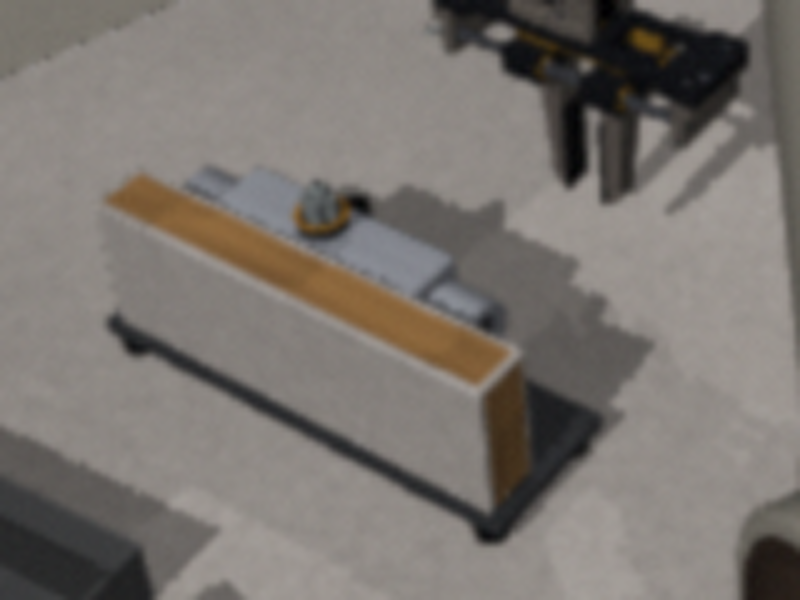

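```bash
python3 - <<'E'
from foot import *
p=np.array(bot.current_ee_pos());print(p)
c=load("s4");print("TCP in side px",proj(c,p),"crop",[(proj(c,p)[0]-140)*5,(proj(c,p)[1]-190)*5], bot.current_opening())
w=load("w4");print(onz(w,60,365,.045)); print(proj(w,p))
s1=load("side1");s=load("s4")
d=np.abs(s1["pixels"].astype(int)-s["pixels"]).sum(2)[190:260,150:260]
print((d>60).sum(), d.max())
E
```

```text
[0.5334018  0.00078206 0.03417104]
TCP in side px (np.float64(259.14410992183196), np.float64(233.21375505978108)) crop [np.float64(595.7205496091598), np.float64(216.0687752989054)] 0.25051031162480786
[0.66215044 0.13359802 0.045     ]
(np.float64(277.7817762838553), np.float64(237.93764590644358))
636 390
```

```bash
python3 - <<'E'
from foot import *
s=load("s4");print(proj(s,[.57,.1725,.1215]))
r=down(-1.30-.2)
bot.line_to([0.545,0.06,0.19],r,max_speed=.3)
cam("wrist","w5")
bot.line_to([0.575,0.09,0.15],r,max_speed=.2)
cam("wrist","w6"); print(bot.current_clock())
E
```

```text
(np.float64(203.68283663027032), np.float64(230.77890704329317))
12.125
```

View pics/w5.png

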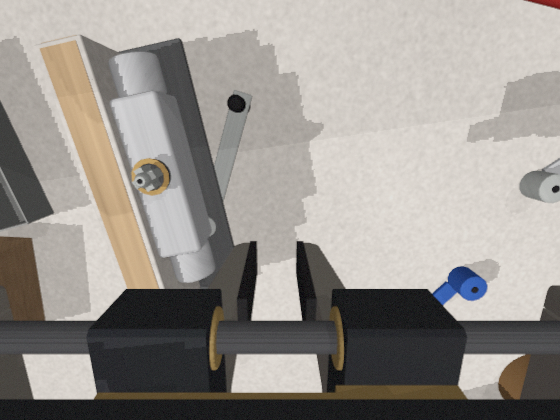

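View pics/w6.png

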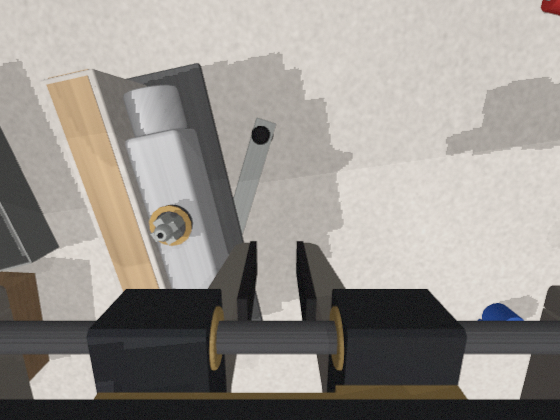

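```bash
python3 - <<'E'
from foot import *
out=[];obs=[]
for f,(u,v) in(("w1",(316,79)),("w2",(254,88)),("w5",(236,103)),("w6",(261,134))):
    c=load(f); g=cv2.cvtColor(c["pixels"],cv2.COLOR_BGR2GRAY)
    k=(g<60).astype(np.uint8);n,l,s,ce=cv2.connectedComponentsWithStats(k); i=l[v,u]; print(f,s[i],ce[i])
    ys,xs=np.where(l==i); (e)=cv2.minEnclosingCircle(np.c_[xs,ys].astype(np.float32)); print(e)
    x0,y0=u-40,v-35
    out.append(cv2.resize(c["pixels"][y0:y0+70,x0:x0+80],None,fx=5,fy=4.28,interpolation=cv2.INTER_CUBIC)); obs.append((c,*ce[i]))
    lsd=cv2.createLineSegmentDetector().detect(g)[0][:,0]
    for q in lsd:
        if np.hypot(q[0]-q[2],q[1]-q[3])>25 and abs((q[0]+q[2])/2-u)<60 and 0<(q[1]+q[3])/2-v<90:
            d=onz(c,*q[2:],.01)-onz(c,*q[:2],.01); print("   ",np.round(q),np.round(np.arctan2(d[1],d[0])%np.pi-np.pi,3))
cv2.imwrite("pics/c7.png",np.vstack([np.hstack(out[:2]),np.hstack(out[2:])]))
print(tri(obs[2:]),tri(obs))
w=load("w6");print("washer pix check",proj(w,[.5699,.1724,.1215]),proj(load("w5"),[.5699,.1724,.1215]))
E
```

```text
w1 [307  69  19  21 289] [316.30795848  79.29757785]
((316.2121276855469, 79.36363983154297), 10.516822814941406)
    [270.   1. 278. 268.] -2.872
    [277. 133. 303.  77.] -0.218
    [264. 247. 254.   4.] -2.872
    [320.  93. 277. 175.] -0.232
w2 [246  79  17  19 253] [254.12648221  87.92094862]
((254.0, 88.0), 9.486932754516602)
    [209.  12. 229. 269.] -2.872
    [265.  97. 224. 183.] -0.234
    [206. 197. 195.  69.] -2.872
    [224. 135. 243.  93.] -0.238
w5 [228  95  17  17 240] [235.94583333 103.22916667]
((236.07691955566406, 103.07691955566406), 9.328118324279785)
    [183.  44. 233. 243.] -2.872
    [248. 113. 224. 200.] -0.235
    [200. 250. 154.  91.] -2.87
    [207. 215. 175.  97.] -2.871
    [214. 159. 227. 112.] -0.231
w6 [252 126  18  18 258] [260.26744186 134.60465116]
((260.3152160644531, 134.6413116455078), 9.077644348144531)
    [201.  69. 244. 242.] -2.872
    [236. 184. 247. 146.] -0.235
    [269. 146. 243. 232.] -0.232
    [228. 255. 195. 130.] -2.871
(array([0.64028921, 0.11083532, 0.03595854]), [np.float64(6.243603432125697e-05), np.float64(6.2436034321364e-05)]) (array([0.64026902, 0.11075145, 0.03652235]), [np.float64(9.652908508394828e-05), np.float64(4.742917303103283e-05), np.float64(4.504365104814767e-05), np.float64(0.00010375970395271113)])
washer pix check (np.float64(169.84512798514365), np.float64(225.70690907214245)) (np.float64(149.68401599386516), np.float64(176.69374839050846))
```

View pics/c7.png

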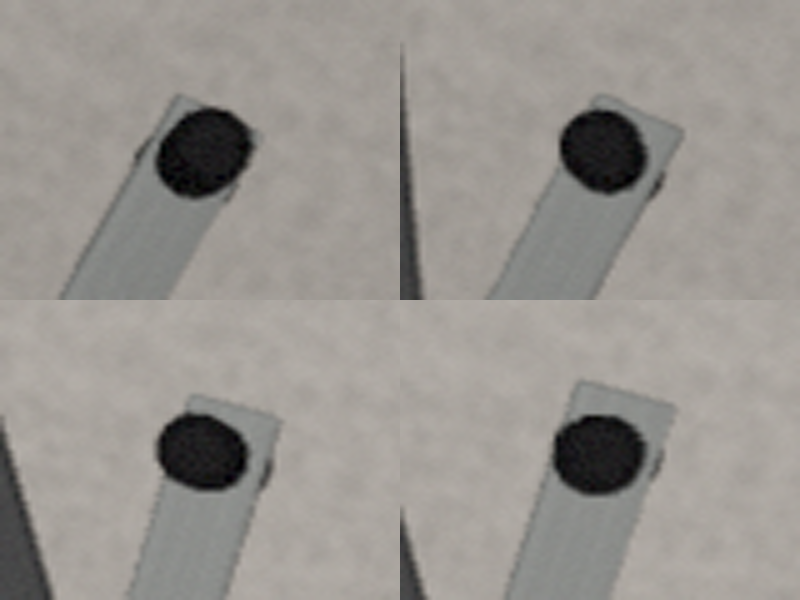

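```bash
python3 - <<'E'
from foot import *
c=cam("side","s6");t=cam("top","t6")
p=np.array(bot.current_ee_pos());yaw=-1.5
x=np.array([np.cos(yaw),np.sin(yaw),0]);y=np.array([np.sin(yaw),-np.cos(yaw),0])
im=c["pixels"].copy()
print("washer side",proj(c,[.5699,.1724,.1215]))
pts=[]
for z in(0,.02,.04):
  for sx in(-.0115,.0115):
    for sy in(-.01,.01): pts.append(p+x*sx+y*sy+[0,0,z])
u0,v0=map(int,proj(c,p)); u0-=60;v0-=75
im=cv2.resize(im[v0:v0+110,u0:u0+140],None,fx=5.5,fy=5.5,interpolation=cv2.INTER_CUBIC)
for i,q in enumerate(pts):
    u,v=proj(c,q);cv2.circle(im,(int((u-u0+.5)*5.5),int((v-v0+.5)*5.5)),3,[(0,0,255),(0,255,0),(255,0,0)][i//4],-1)
cv2.imwrite("pics/c8.png",im)
E
```

```text
washer side (np.float64(203.73201881785502), np.float64(230.78061383084537))
```

View pics/c8.png

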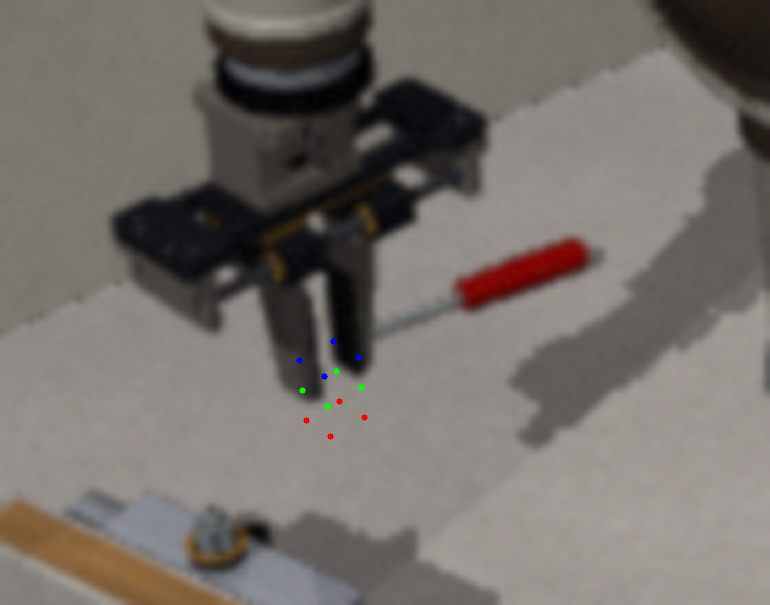

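```bash
python3 - <<'E'
from foot import *
p=np.array(bot.current_ee_pos());yaw=-1.5
x=np.array([np.cos(yaw),np.sin(yaw),0]);y=np.array([np.sin(yaw),-np.cos(yaw),0])
def draw(f,sets,u0,v0,w,h,s,out):
    c=load(f);im=cv2.resize(c["pixels"][v0:v0+h,u0:u0+w],None,fx=s,fy=s,interpolation=cv2.INTER_CUBIC)
    for pts,col in sets:
        for q in pts:
            u,v=proj(c,q);cv2.circle(im,(int((u-u0+.5)*s),int((v-v0+.5)*s)),2,col,-1)
    cv2.imwrite("pics/"+out+".png",im)
box=lambda hx,hy,z:[p+x*a+y*b+[0,0,z] for a in(-hx,hx) for b in(-hy,hy)]
S=[(box(.0295,.01,.02),(0,255,0)),(box(.0295,.01,.03),(255,0,0)),(box(.0945,.0375,.088),(0,0,255)),([np.array([.5699,.1724,.1215]),np.array([.6403,.1108,.05])],(255,0,255))]
u,v=map(int,proj(load("s6"),p));draw("s6",S,u-60,v-75,140,110,5.5,"c9")
u,v=map(int,proj(load("t6"),p));print(u,v);draw("t6",S,u-70,v-50,140,100,5.5,"c10")
w=load("w6")
for z in(0,.01,.02,.03,.04): print(z,[np.round(proj(w,p+x*.0115*s+y*-.01+[0,0,z])) for s in(-1,1)])
E
```

```text
212 194
0 [array([261., 226.]), array([295., 226.])]
0.01 [array([260., 231.]), array([296., 231.])]
0.02 [array([259., 236.]), array([297., 236.])]
0.03 [array([259., 242.]), array([298., 242.])]
0.04 [array([258., 249.]), array([300., 249.])]
```

View pics/c9.png

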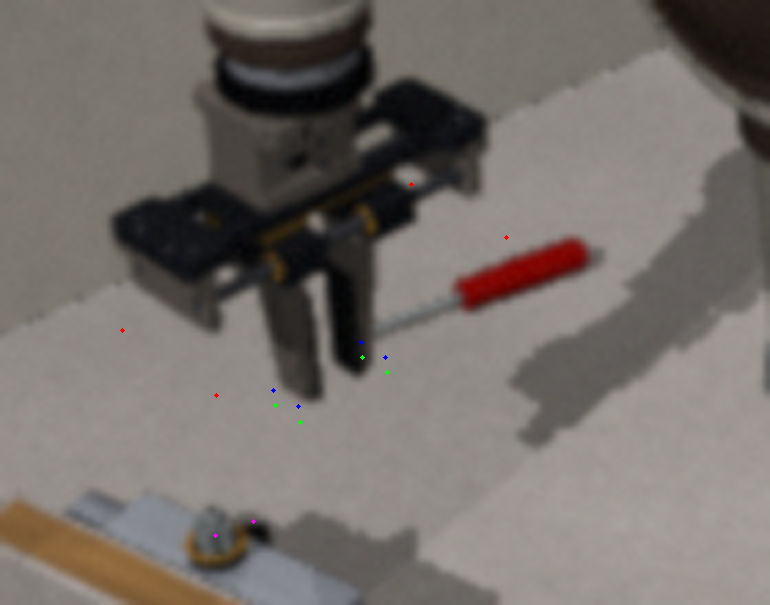

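View pics/c10.png

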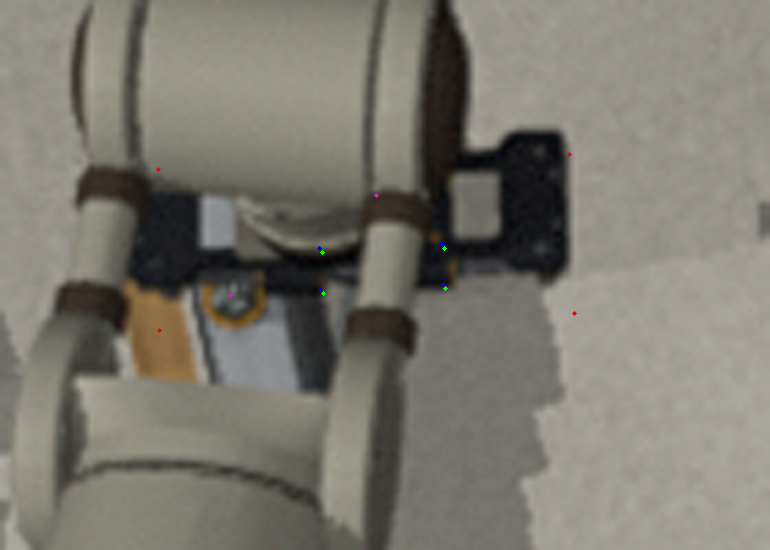

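```bash
sed -i 's/^piv=.*/piv=np.array([0.6403,0.1108])-.15*np.array([np.cos(.234),-np.sin(.234)]);off=-np.pi\/2/' foot.py; python3 - <<'E'
from foot import *
bot.set_gripper(0.45)
p,r=pose(-.234,.10); bot.line_to(p,r,max_speed=.25)
for z in(.034,.022,.014):
    p,r=pose(-.234,z); bot.line_to(p,r,max_speed=.12); print(z,np.round(bot.current_ee_pos(),4),np.round(bot.current_contact_force(),2))
bot.set_gripper(0.1,3); print(bot.current_opening(),np.round(bot.current_contact_force(),2),bot.current_clock())
cam("wrist","w7");cam("side","s7"); crop("s7",140,120,300,240,5,"c11")
E
```

```text
0.034 [0.6409 0.1108 0.035 ] [ 0.05  0.71 -0.9 ]
0.022 [0.64   0.1108 0.0219] [-0.15  0.5  -0.14]
0.014 [0.6398 0.1108 0.0135] [ 0.09 -0.12 -0.29]
0.18224343238103385 [ 0.19 -0.15 -0.03] 14.8667
```

View pics/w7.png

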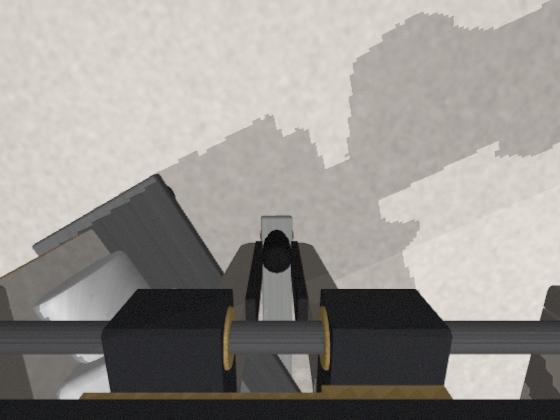

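View pics/c11.png

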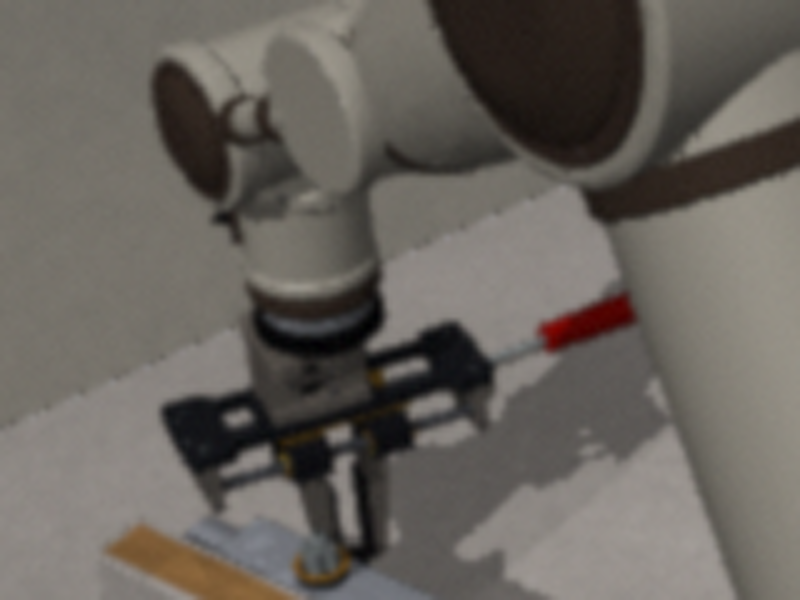

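```bash
python3 - <<'E'
from foot import *
bot.set_gripper(0.27)
p,r=pose(-.234,.008); bot.line_to(p,r,max_speed=.1); print(np.round(bot.current_ee_pos(),4),np.round(bot.current_contact_force(),2))
bot.set_gripper(0.1,4); print(bot.current_opening())
for th in np.r_[np.linspace(-.234,-.9,6)[1:]]:
    p,r=pose(th,.008); bot.line_to(p,r,max_speed=.15)
    print(round(th,3),round(bot.current_clock(),2),np.round(bot.current_contact_force(),2),round(bot.current_opening(),3))
cam("wrist","w8")
E
```

```text
[0.6396 0.1108 0.0071] [-0.2  -0.33 -0.39]
0.191291268838353
-0.367 16.11 [ 0.29  0.52 -0.78] 0.196
-0.5 16.39 [-0.76  0.79 -1.  ] 0.193
-0.634 16.68 [ 0.21  0.34 -0.94] 0.19
-0.767 16.96 [ 0.61  0.38 -0.92] 0.188
-0.9 17.24 [ 0.91 -1.34  0.44] 0.193
```

View pics/w8.png

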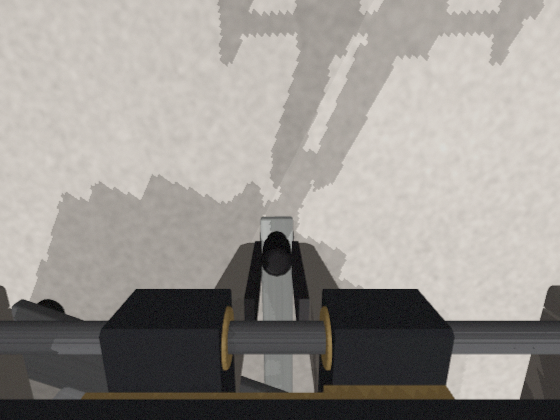

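The knob (277,255) is now held and the foot moves with the tool. I'll carry on through the detent.

```bash
python3 - <<'E'
from foot import *
for th in (-1.02,-1.12,-1.2,-1.26,-1.305,-1.32):
    p,r=pose(th,.008); bot.line_to(p,r,max_speed=.12)
    print(round(th,3),round(bot.current_clock(),2),np.round(bot.current_contact_force(),2),round(bot.current_opening(),3))
bot.set_gripper(0.4); print(np.round(bot.current_contact_force(),2))
p,r=pose(-1.31,.1); bot.line_to(p,r,max_speed=.25)
p,r=pose(-1.31,.20); p[:2]+= [-.05,.06]; bot.goto(p,down(-1.30)) 
cam("wrist","w9"); print(bot.current_clock())
E
```

```text
-1.02 17.59 [ 1.74 -0.34 -1.29] 0.188
-1.12 17.87 [ 0.53 -2.   -0.31] 0.189
-1.2 18.12 [ 0.78 -2.61 -0.32] 0.188
-1.26 18.37 [-0.29 -2.2  -0.23] 0.192
-1.305 18.62 [ 0.59 -1.68  0.26] 0.19
-1.32 18.87 [ 5.23  0.71 -4.38] 0.19
[1.   0.61 0.83]
21.225
```

View pics/w9.png

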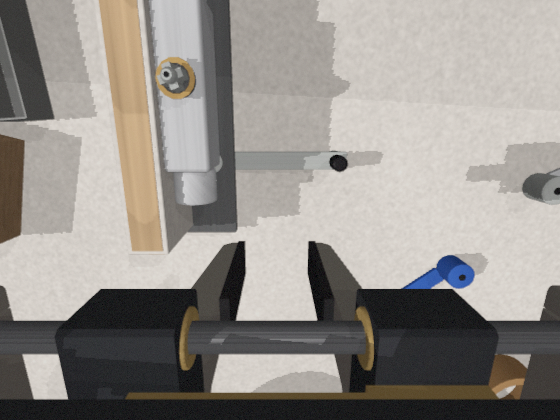

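```bash
python3 - <<'E'
from foot import *
c=load("w9");g=cv2.cvtColor(c["pixels"],cv2.COLOR_BGR2GRAY)
for q in cv2.createLineSegmentDetector().detect(g)[0][:,0]:
    if np.hypot(q[0]-q[2],q[1]-q[3])>40 and 220<min(q[0],q[2]) and max(q[0],q[2])<350 and max(q[1],q[3])<235:
        d=onz(c,*q[2:],.01)-onz(c,*q[:2],.01); print(np.round(q),np.round(np.arctan2(d[1],d[0])%np.pi-np.pi,3))
r=down(-.887)
bot.set_gripper(0.75)
bot.goto([0.536,-0.343,.16],r); cam("wrist","w10")
bot.line_to([0.50,-0.30,.13],r,max_speed=.2); cam("wrist","w11"); print(bot.current_clock())
E
```

```text
[229.   1. 237. 231.] -2.872
[236. 150. 322. 150.] -1.298
23.9417
```

View pics/w10.png

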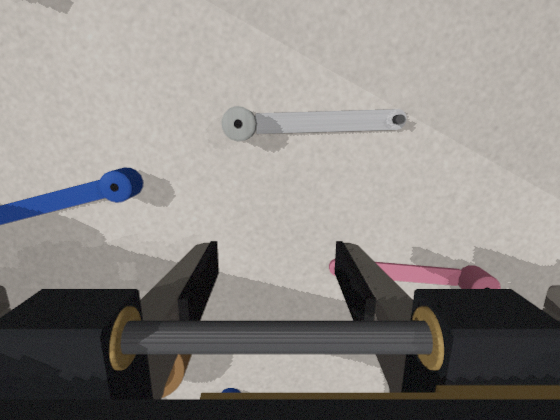

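View pics/w11.png

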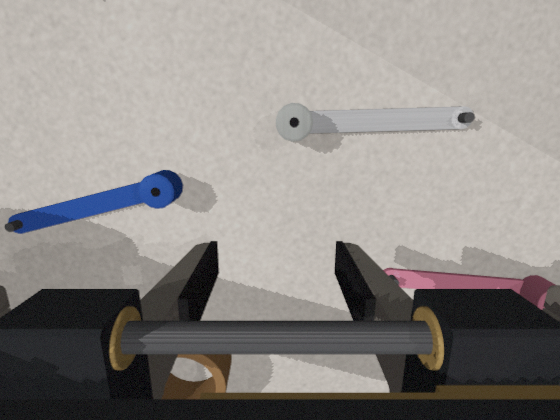

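```bash
python3 - <<'E'
from foot import *
obs=[];st=[]
for f,(u,v),(a,b) in(("w10",(238,124),(398,120)),("w11",(294,122),(466,118))):
    c=load(f);g=cv2.cvtColor(c["pixels"],cv2.COLOR_BGR2GRAY)
    k=(g<70).astype(np.uint8);n,l,s,ce=cv2.connectedComponentsWithStats(k);i=l[v,u];print(f,s[i],ce[i]); obs.append((c,*ce[i]))
    i=l[b,a];print(s[i],ce[i]);st.append((c,*ce[i]))
    for q in cv2.createLineSegmentDetector().detect(g)[0][:,0]:
        if np.hypot(q[0]-q[2],q[1]-q[3])>60 and u<min(q[0],q[2]) and abs(q[1]-v)<25:
            d=onz(c,*q[2:],.006)-onz(c,*q[:2],.006); print(np.round(q),np.round(np.arctan2(d[1],d[0])%np.pi-np.pi,3))
H=tri(obs);S=tri(st);print("hub",H,"stud",S); d=S[0]-H[0];print(np.linalg.norm(d[:2]),np.arctan2(d[1],d[0]))
H=H[0]
for z in(.034,): print([onz(c,u,v,z) for c,u,v in obs])
crop("w10",200,80,430,170,3.4,"c12")
for p in([*H[:2],-.013],[*H[:2],.2],[.5699,.1724,.2],[.5699,.1724,.105]):
    for yaw in(-.887,-.996): print(bot.inverse_kinematics(p,down(yaw)))
E
```

```text
w10 [234 120   8   8  52] [237.5 123.5]
[     0      0    560    400 180488] [281.1937802  166.55405346]
[396. 131. 288. 135.] -0.853
[284. 132. 396. 129.] -0.86
w11 [290 118   9   9  64] [293.734375 121.875   ]
[     0      0    560    399 179185] [281.60131707 165.34192036]
[466. 130. 341. 135.] -0.855
[339. 131. 464. 128.] -0.859
[383. 107. 448. 106.] -0.87
hub (array([ 0.57240139, -0.26239604,  0.03389929]), [np.float64(6.049846965281803e-05), np.float64(6.0498469652666965e-05)]) stud (array([-0.01017161, -0.91512139, -6.6425688 ]), [np.float64(0.023242931319912938), np.float64(0.0232429313199132)])
0.8748952504878007 -2.2994656239417512
[array([ 0.57236256, -0.26244532,  0.034     ]), array([ 0.57244273, -0.26235299,  0.034     ])]
[-6.21412301e-01  5.10035517e-01  1.57025560e+00 -4.44089210e-16
  1.06130153e+00  2.65587699e-01]
[-6.21412301e-01  5.10035517e-01  1.57025560e+00 -4.44089210e-16
  1.06130153e+00  3.74587699e-01]
[-6.21412301e-01  2.88452539e-01  1.41308551e+00 -4.44089210e-16
  1.44005461e+00  2.65587699e-01]
[-6.21412301e-01  2.88452539e-01  1.41308551e+00 -4.44089210e-16
  1.44005461e+00  3.74587699e-01]
[ 9.09954001e-02  2.00202383e-01  1.51755547e+00 -4.44089210e-16
  1.42383480e+00  9.77995400e-01]
[ 9.09954001e-02  2.00202383e-01  1.51755547e+00 -4.44089210e-16
  1.42383480e+00  1.08699540e+00]
[ 9.09954001e-02  2.79818958e-01  1.61587138e+00 -4.44089210e-16
  1.24590231e+00  9.77995400e-01]
[ 9.09954001e-02  2.79818958e-01  1.61587138e+00 -4.44089210e-16
  1.24590231e+00  1.08699540e+00]
```

View pics/c12.png

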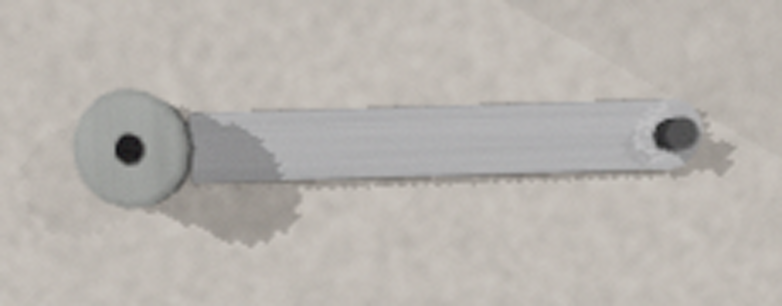

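```bash
python3 - <<'E'
from foot import *
r=down(-.858);H=np.array([.5724,-.2624])
bot.goto([*H,.08],r)
for z in(.03,.005,-.006,-.014):
    bot.line_to([*H,z],r,max_speed=.12); f=bot.current_contact_force(); print(z,np.round(bot.current_ee_pos(),4),np.round(f,2))
    if f[2]>6: break
cam("wrist","w12"); print(bot.current_clock())
E
```

```text
0.03 [ 0.5726 -0.2631  0.0308] [ 0.2  -0.52  1.15]
0.005 [ 0.5722 -0.2623  0.005 ] [-0.37 -0.51 -0.47]
-0.006 [ 0.5721 -0.2622 -0.0061] [-0.93  0.1  -0.05]
-0.014 [ 0.572  -0.2621 -0.0145] [ 0.35 -0.37 -0.11]
25.8833
```

View pics/w12.png

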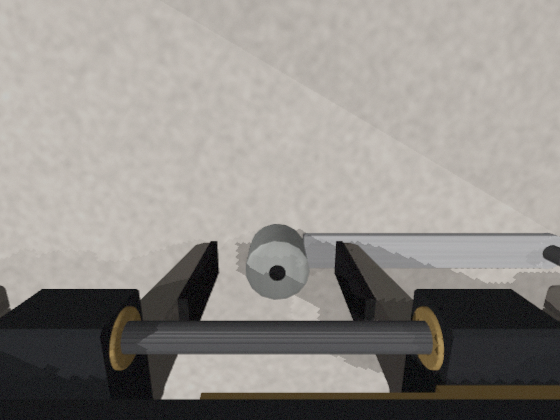

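```bash
python3 - <<'E'
from foot import *
r=down(-.858);H=np.array([.572,-.2622])
bot.set_gripper(0.2,55); print(bot.current_opening()*92,np.round(bot.current_contact_force(),2))
bot.line_to([*H,.05],r,max_speed=.12); print(np.round(bot.current_contact_force(),2),np.round(bot.current_ft_torque(),2),bot.current_opening()*92)
cam("wrist","w13");cam("side","s13");cam("top","t13"); print(bot.current_clock())
u,v=map(int,proj(load("s13"),[.6,-.27,.08])); print(u,v)
E
```

```text
33.28550816223208 [-1.14  1.25  0.61]
[-0.72  0.26 -2.44] [ 0.06 -0.   -0.01] 33.143442668498736
27.35
305 180
```

View pics/w13.png

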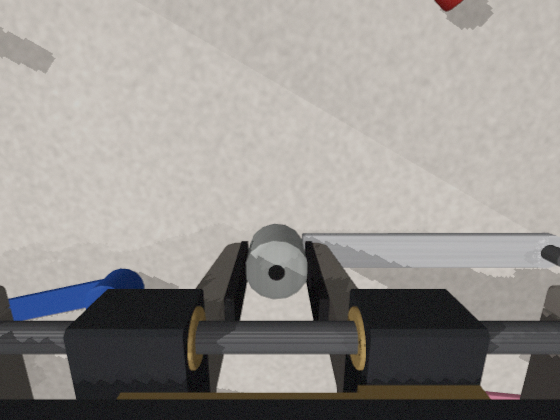

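View pics/t13.png

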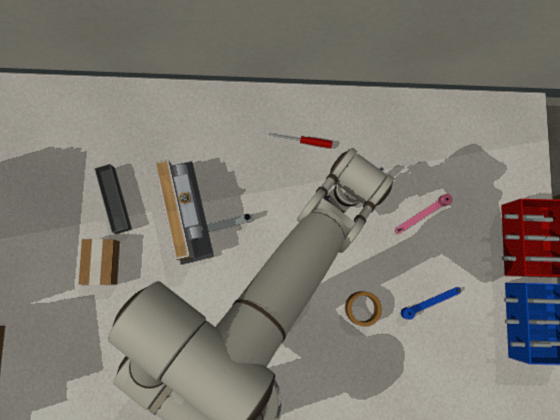

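```bash
python3 - <<'E'
from foot import *
obs=[];out=[]
for f,(x0,y0,x1,y1) in(("w1",(200,100,270,170)),("w2",(130,110,190,175)),("w5",(120,145,180,205)),("w6",(140,195,200,255)),("w9",(145,45,205,105))):
    c=load(f);h=cv2.cvtColor(c["pixels"],cv2.COLOR_BGR2HSV);m=np.zeros(h.shape[:2],np.uint8)
    m[y0:y1,x0:x1]=((h[...,0]>10)&(h[...,0]<30)&(h[...,1]>110))[y0:y1,x0:x1]
    k=max(range(1,cv2.connectedComponents(m)[0]),key=lambda i:(cv2.connectedComponents(m)[1]==i).sum()); m=(cv2.connectedComponents(m)[1]==k).astype(np.uint8)
    e=cv2.fitEllipse(cv2.convexHull(cv2.findNonZero(m))); print(f,np.round(e[0],1),np.round(e[1],1),onz(c,*e[0],.1215)); obs.append((c,*e[0]))
    out.append(cv2.resize(c["pixels"][y0:y0+60,x0:x0+60],(390,390),interpolation=cv2.INTER_CUBIC))
print(tri(obs))
cv2.imwrite("pics/c13.png",np.hstack(out[3:5]));cv2.imwrite("pics/c14.png",np.hstack(out[0:2]))
E
```

```text
w1 [232.3 135.1] [38.1 40.1] [0.57022012 0.17253366 0.1215    ]
w2 [158.2 143.6] [36.1 39.5] [0.57043737 0.17209337 0.1215    ]
w5 [150.4 176.1] [34.2 37.9] [0.5704733  0.17180038 0.1215    ]
w6 [170.2 224.8] [38.7 41.6] [0.57068979 0.17213792 0.1215    ]
w9 [175.   77.5] [37.2 42. ] [0.57004786 0.17219627 0.1215    ]
(array([0.57011839, 0.17272754, 0.11962147]), [np.float64(4.338425658246122e-05), np.float64(5.883839863424929e-05), np.float64(0.00017380349551500697), np.float64(8.040333120026068e-05), np.float64(8.371781170018717e-05)])
```

View pics/c13.png

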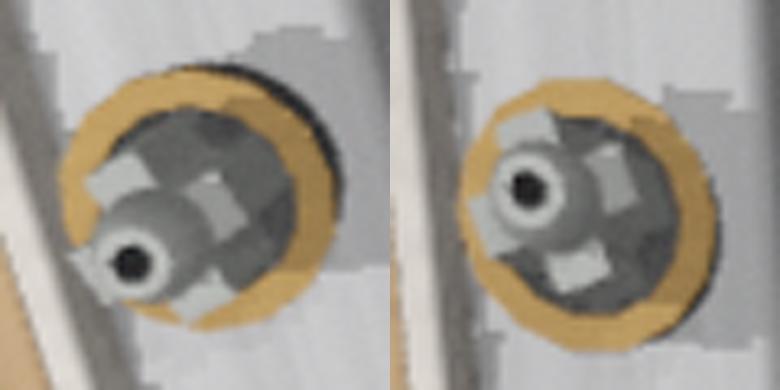

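View pics/c14.png

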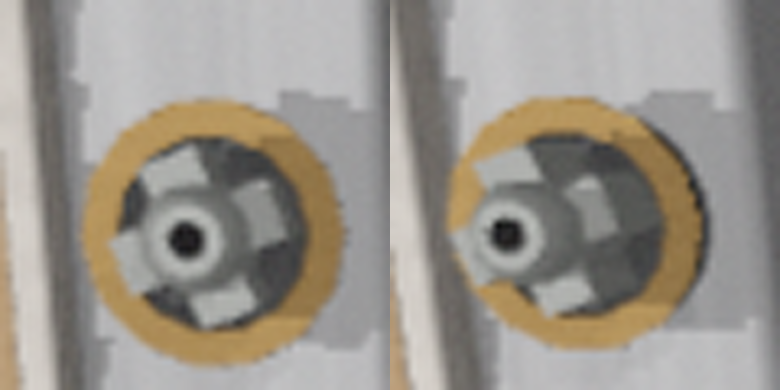

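```bash
python3 - <<'E'
from foot import *
for f,x0,y0,P in(("w9",145,45,[(526-390,126),(580-390,265),(490-390,222),(615-390,178)]),("w1",200,100,[(172,167),(224,305),(132,262),(268,212)]),("w6",140,195,[(123,178),(205,297),(95,272),(216,203)])):
    c=load(f);Q=[onz(c,x0+(u)/6.5-.5,y0+v/6.5-.5,.1345)[:2] for u,v in P]
    a=Q[1]-Q[0];b=Q[3]-Q[2];print(f,np.arctan2(a[1],a[0])+np.pi/2,np.arctan2(b[1],b[0]),sum(Q)/4)
E
```

```text
w9 -0.9835732769195347 -0.9948177913719736 [0.57009045 0.1723891 ]
w1 -0.9961616405769607 -0.9923410289491608 [0.56997992 0.17238052]
w6 -0.9911713447120252 -0.9824482724730123 [0.57001504 0.17233283]
```

```bash
python3 - <<'E'
from foot import *
S=[.5700,.1724];r=down(-.99)
bot.line_to([.572,-.2622,.17],down(-.858),max_speed=.25)
bot.goto([*S,.165],r); bot.hold(.2)
f0=bot.current_contact_force();print(bot.current_clock(),np.round(bot.current_ee_pos(),4),np.round(f0,2))
for z in(.140,.132,.128,.124,.121,.119,.117):
    bot.line_to([*S,z],r,max_speed=.06); f=bot.current_contact_force(); print(z,np.round(bot.current_ee_pos(),4),np.round(f,2))
    if f[2]>4: break
cam("wrist","w14");cam("side","s14");cam("top","t14");print(bot.current_clock())
E
```

```text
29.7833 [0.5703 0.1715 0.165 ] [-0.39 -0.18 -2.43]
0.14 [0.5698 0.1724 0.1396] [ 0.37 -0.57 -2.43]
0.132 [0.5696 0.1724 0.1314] [ 0.45  0.56 -2.52]
0.128 [0.5698 0.1724 0.1277] [ 0.56 -0.13 -2.61]
0.124 [0.5697 0.1724 0.1236] [ 0.86  0.61 -3.05]
0.121 [0.5698 0.1724 0.1207] [ 0.3   0.13 -2.41]
0.119 [0.5699 0.1724 0.1188] [ 0.07  0.2  -2.73]
0.117 [0.5699 0.1724 0.1168] [ 0.64 -0.47 -3.14]
32.0333
```

View pics/w14.png

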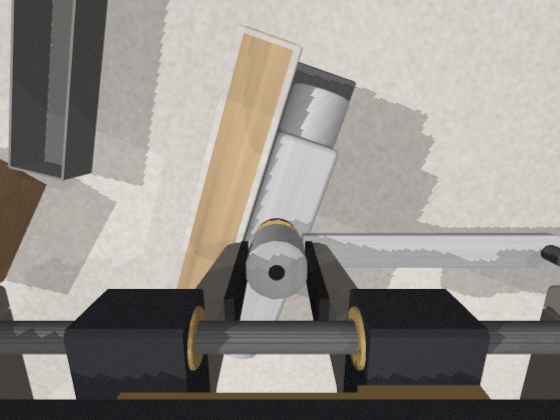

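```bash
python3 - <<'E'
from foot import *
S=[.5700,.1724];r=down(-.99)
for z in(.114,.112,.110,.108,.107,.106,.105,.104,.103,.102):
    bot.line_to([*S,z],r,max_speed=.05); bot.hold(.1);f=bot.current_contact_force(); print(z,np.round(bot.current_ee_pos(),4),np.round(f,2),np.round(bot.current_ft_torque(),2))
    if f[2]>16: break
print(bot.current_clock())
E
```

```text
0.114 [0.5699 0.1724 0.1139] [ 0.65  0.29 -2.18] [0.05 0.02 0.01]
0.112 [0.57   0.1724 0.112 ] [ 0.52 -0.31 -2.76] [ 0.03 -0.   -0.04]
0.11 [0.57   0.1724 0.11  ] [ 0.24  0.07 -2.8 ] [ 0.03  0.01 -0.01]
0.108 [0.57   0.1724 0.108 ] [ 0.12  0.2  -2.62] [-0.03  0.03 -0.09]
0.107 [0.5703 0.1724 0.1073] [-0.38  0.21 -1.32] [ 0.   -0.06  0.02]
0.106 [0.5703 0.1724 0.1064] [-0.79 -0.27  2.02] [0.05 0.12 0.  ]
0.105 [0.5703 0.1725 0.1055] [-1.59 -0.46  4.71] [-0.04  0.28 -0.01]
0.104 [0.5703 0.1725 0.1048] [-2.63  0.18  6.52] [0.04 0.54 0.01]
0.103 [0.5704 0.1725 0.1045] [-3.94 -0.84 10.09] [-0.07  0.84 -0.04]
0.102 [0.5704 0.1725 0.1044] [-6.08 -1.18 15.06] [-0.1   1.28 -0.02]
35.5333
```

```bash
python3 - <<'E'
from foot import *
bot.line_to([.5700,.1724,.1012],down(-.99),max_speed=.05); bot.hold(.3)
print(np.round(bot.current_ee_pos(),4),np.round(bot.current_contact_force(),2),np.round(bot.current_ft_torque(),2),bot.current_opening()*92)
cam("wrist","w15");cam("side","s15");cam("top","t15");print(bot.current_clock())
crop("s15",140,170,300,290,5,"c15")
c=load("w15");g=cv2.cvtColor(c["pixels"],cv2.COLOR_BGR2GRAY)
for q in cv2.createLineSegmentDetector().detect(g)[0][:,0]:
    if np.hypot(q[0]-q[2],q[1]-q[3])>60 and max(q[1],q[3])<300: 
        d=onz(c,*q[2:],.12)-onz(c,*q[:2],.12); print(np.round(q),np.round(np.arctan2(d[1],d[0])%np.pi-np.pi,3))
E
```

```text
[0.5705 0.1725 0.1043] [-8.85 -0.68 18.8 ] [-0.16  1.58 -0.06] 32.983377382620674
36.2333
[352. 288. 444. 288.] -0.991
[107. 288. 201. 288.] -0.991
[299.  59. 358.  80.] -1.3
[ 99.   0.  84. 173.] -2.806
[ 37. 187.  -0. 272.] -3.124
[ 53. 181.  64.   1.] -2.805
[558. 236. 326. 236.] -0.991
[ 61.   1.  50. 179.] -2.806
[173. 286. 240.  27.] -2.872
[281. 135. 248. 239.] -2.87
[ 42.   1.  34. 162.] -2.806
[317. 233. 417. 232.] -0.99
[449. 230. 558. 229.] -0.979
[293.  47. 234. 240.] -2.872
[312. 228. 339. 157.] -2.875
[300.  42. 236.  19.] -1.299
```

View pics/w15.png

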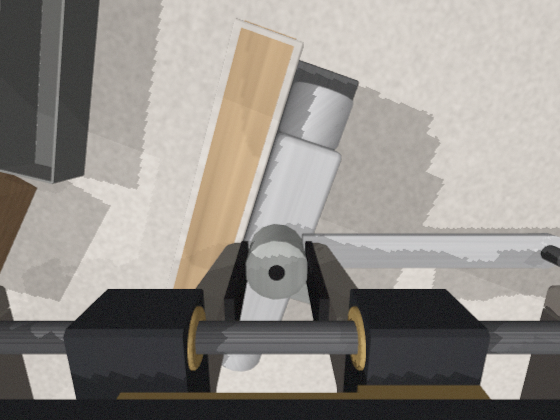

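View pics/c15.png

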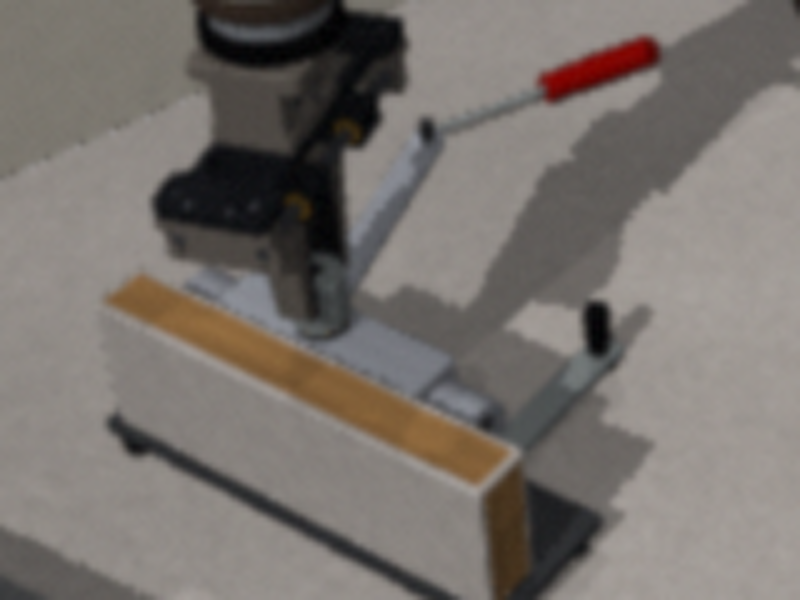

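View pics/t15.png

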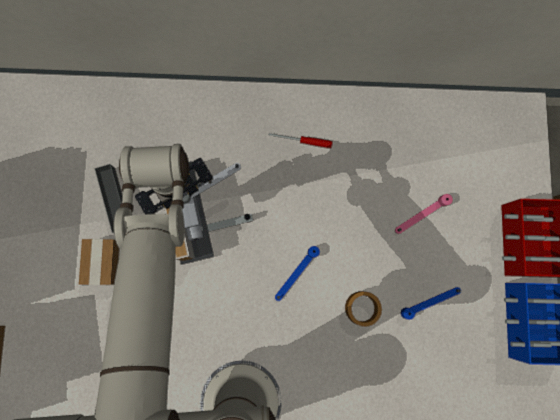

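```bash
python3 -c "
from workcell import bot
bot.job_done(); print(bot.current_clock(), bot.current_contact_force(), bot.current_ee_pos())"
```

```text
the job is handed in; nothing more can be done
the job is handed in; nothing more can be done
```

I swung the foot out until it clicked in. Then I set the grey steel arm on the spindle, pushed it fully home, and handed the job in at about 36 s still gripping and pressing it.

**First try at the foot:** this missed the knob, and the foot did not move. Pictures put the finger ends about 25 mm short of the reported TCP. I allowed for that and the second try held the knob.

**Foot:** the plunger resisted by about 2.6 N, then the foot ran on to its stop. Its edge measured -1.298 rad against -1.301 rad for the stand's front direction.

**Arm:** the bar points out in front at -0.99 rad, matching the measured spindle tooth direction. That is 0.31 rad off square, the nearest the splines allow. The splines slid in with no contact force, so no search turn was needed.

**Pressed home:**
- First contact came within about 0.5 mm of the expected washer height, and travel stopped hard about 3 mm lower.
- The hub's underside then measured about 118.8 mm high, against 118.5 mm expected.
- The wrist reading was about 19 N upward (about 21 N on the washer, with the arm's weight), against 11.5 N to flatten it.

**Other things:** the last top view shows the blue and pink arms, tape roll, screwdriver, carton and cover unmoved.

**Off in the checks:** the side camera sat about 2.4 pixels off the wrist camera at the washer. There is also a side force of about 9 N in the final push.

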